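# Re-pin the stay of the dolls' house front

### The job

The hinged front wall of the blue dolls' house is held ajar by the yellow stay lying on its flat roof. Open the front wider: by its upright brown grip, lift the stay off the dark roof pin, keeping its eye on the tall brass post, draw it out so that the front swings further open, and drop the red-ringed hole over the roof pin so that the stay lies flat on the roof again. Leave the red toy bus on the roof where it stands.

Things in the scene. Friction and masses are not known exactly. Their poses are not given: they have to be found in the camera images.
- stay_grip (a point): Centre of the stay's brown grip, 34 (x) x 12 (y) x 50 (z) mm, 31 mm over the stay's underside, which lies on the roof. Loose yellow strip 246 x 40 x 6 mm, 80 g in all, x along it. 16 mm eye at x = -75 mm; 22 mm holes at x = +57 mm (on the pin at the start), +95 mm and +133 mm (far end, red ring: the one wanted). Raised 25 to 35 mm, it clears the pin while its eye stays on the post.
- roof_pin (a point): Foot of the dark steel pin on the flat white roof of the house (roof 160 mm above the table). Pin 8 mm thick, 20 mm tall, tip tapered. Axes of the house: x from its front to its back, y to the side where the front wall is hinged, z up. The house is fixed, 240 mm deep (x), 300 mm wide (y); the pin is 75 mm behind the roof's front edge, midway across.
- door_post (a point): Foot of the brass post on the hinged front wall's top edge, level with the roof. Post 8 mm thick, 50 mm tall, tip tapered, in the stay's eye. Its y axis points along the wall to the upright hinge, 180 mm away. The post swings out round the hinge (clockwise from above), pushed by the eye; about 0.3 N moves it, it stays where left. Open 14 degrees at the start, 44 with the red hole on the pin.
- bus_centre (a point): Centre of a loose red toy bus, 36 x 92 x 54 mm, about 150 g, standing on the back of the roof, 28 mm above the roof. To be left alone.

How it is judged:
By the outcome, as a careful person would: the job done as asked, in the order asked, and still so for the second after the job is handed in, with the robot touching nothing.
It also fails if it takes over 40 s, if anything falls off the work surface, if the arm or the gripper's body presses on something with over 40 N, if the wrist force passes 120 N, or if a joint passes its speed limit or range.

### The arm

A 6-joint arm with a two-finger parallel gripper is mounted at the origin on the work surface. World frame = base frame: x ahead of the robot, y to its left, z up, the work surface at z = 0. Lengths are in m, angles in rad, forces in N, time in s.
With the tool pointing down it reaches from about 0.35 to 0.85 m from the base axis. Payload 8.1 kg.
Tool frame: the origin (TCP) lies at the very end of the fingers, on their centre line; the grasp point (between the pads) lies 19 mm behind it; z points along the fingers, y is the line along which they close (so a half turn about z gives the same grasp; the last joint's range is limited). The gripper opens to 93 mm and grips with 3 to 60 N. Pads are 15 mm wide; open, the fingers measure 128 mm over their backs; the gripper's body (75 mm by 188 mm) begins 65 mm behind the grasp point.
Start: joints at [1.114, 0.13, 1.488, -0, 1.523, -0.085], TCP at [0.218, 0.559, 0.219] pointing down, gripper open.
Joint ranges: [-2.96, 2.96], [-0.89, 2.26], [0.02, 2.5], [-1.34, 4.48], [0, 2.73], [-2.66, 2.66]. Speed limits (rad/s): [2.39, 2.39, 2.79, 3.14, 3.14, 3.14].

### API

Orientations are given as a unit quaternion [w, x, y, z].
In Python, from cell import manip, imaging gives the robot as it stands.
- The arm moves only by the tool servo_tool, never from a script. Its argument "rows" is a list of rows, each an object of numbers: "wx", "wy", "wz": the turn, a rotation vector about the tool's x, y, z in degrees; "tx", "ty", "tz": the shift along the tool's x, y, z in m; "jaw": the closure, from -1 (fully open) to 1 (shut). A call has 1 to 10 rows; each row is the pose to reach, as a shift and turn from the pose commanded when the call began, along the tool's axes at that moment; what a row does not reach only later rows make up. A row lasts 1/12 s, in which the tool goes at most 41.7 mm and 7.16 degrees, less where a joint would pass 70% of its speed; a pose out of reach is approached as far as the arm can. A call with a gripper value outside its range is refused whole. The fingers move at their own pace and stop on an object; "squeeze" is the grip in N (left out, the last holds). Time passes only in rows, so rows that repeat a pose let the fingers close. It gives the time, the measured TCP pose, the force, the opening and the grip force at its end, in the units of the state.
- manip.observe(): the state, without advancing time (a new reading comes with each control period).
- imaging.grab_frame(name): name is "scene" or "top" or "wrist"; returns the picture (384x512x3 uint8, blue, green, red); there is no depth.
- imaging.camera_model(name): a dict with "fx", "fy", "cx", "cy" (pixels), "T" (4x4, takes a point from camera to world coordinates); the wrist camera has in their place "T_tool_cam" (4x4, takes a point from camera to tool coordinates, whose origin is the TCP and whose axes are the flange's). Camera axes: x right, y down, z forward; pixel columns grow to the right and rows downward; lengths in m; the calibration is good to about 2 mm. A picture is of the moment at which its call begins: read the wrist's pose just before it. camera_model takes no time and is no camera call.
- manip.close_job(): hands the job in; it is judged then, once.
The state is a dict: "time_s": time; "q": joint angles; "qd": joint speeds; "effort": joint torques, N m; "eef_pos": TCP position; "eef_rot": TCP orientation; "force": force on the tool from outside, world axes, zero at the start; "wrist_torque": the same for the moment, N m; "finger_gap": opening from 0.0 (shut) to 1.0 (fully open); "gripper_force": force on a finger pad.
Only numpy, scipy, OpenCV 4.12 (cv2) and the standard library are available. Lean on these libraries where they do the work, as an engineer would, in place of code of your own. Each camera call takes 0.05 s, during which the arm holds its last target. There are 200 camera calls.

## Working session

There is one attempt and no reset: what is moved stays moved. The work goes in short steps, Python scripts to look and compute and a tool call to move; the robot and the scene stay as the last step left them, time stands still between calls to the robot, and variables do not carry over. Pictures are saved under pics/ and viewed, at most 10 in all, crops included, and the job is handed in when it is done.

Besides the shell and the picture viewer there is one more tool, called after "Call:" as name(argument=value, ...) on one line, values as JSON. servo_tool: Moves the arm, as the interface text tells. Its arguments: {"type":"object","properties":{"rows":{"type":"array"},"squeeze":{"type":"number"}},"required":["rows"]}

```bash
mkdir -p pics; python3 - <<'E'
from cell import manip, imaging
import cv2, numpy as np
print(manip.observe())
a=imaging.grab_frame("scene"); b=imaging.grab_frame("top")
cv2.imwrite("pics/s.png",a); cv2.imwrite("pics/t.png",b)
for n in("scene","top","wrist"): print(imaging.camera_model(n))
E
```

```text
{'time_s': 0.0, 'q': array([ 1.11360082e+00,  1.31145074e-01,  1.48930150e+00, -3.57402330e-05,
        1.52298940e+00, -8.54200744e-02]), 'qd': array([-0.00226009,  0.00086018, -0.00042338, -0.00075465,  0.00122864,
        0.00088781]), 'effort': array([ 1.74198076e-04, -5.59883881e+01, -4.91728556e+01,  7.68970465e-02,
        3.64109071e-02, -2.18745627e-04]), 'eef_pos': array([0.21770882, 0.55848821, 0.21758486]), 'eef_rot': array([-2.29801405e-04,  1.84818095e-01,  9.82772314e-01, -8.92731129e-04]), 'force': array([ 0.52896337, -0.05699536,  0.22188997]), 'wrist_torque': array([-0.07149971,  0.03808842,  0.00747546]), 'gripper_force': 0.0, 'finger_gap': 1.0011815729363607}
{'fx': 446.31435222709325, 'fy': 446.31435222709325, 'cx': 259.8029680987868, 'cy': 195.4003807493726, 'T': array([[ 3.59719241e-04,  8.79577197e-01, -4.75756057e-01,
         1.02759584e+00],
       [ 9.99999932e-01, -2.76884222e-04,  2.44196930e-04,
        -3.09877626e-02],
       [ 8.30607052e-05, -4.75756113e-01, -8.79577236e-01,
         8.60167093e-01],
       [ 0.00000000e+00,  0.00000000e+00,  0.0000
[... 151 characters left out ...]
ay([[-0.00658142, -0.99540772,  0.09549956,  0.58116195],
       [-0.99963837,  0.0090392 ,  0.02532633, -0.02727709],
       [-0.02607327, -0.09529834, -0.99510724,  0.84136973],
       [ 0.        ,  0.        ,  0.        ,  1.        ]])}
{'fx': 278.9586568699271, 'fy': 278.9586568699271, 'cx': 256.4206426141763, 'cy': 191.83424228642264, 'T_tool_cam': array([[-3.91544882e-04, -9.63389600e-01, -2.68105064e-01,
         7.34850476e-02],
       [ 9.99999522e-01, -1.36859169e-04, -9.68635171e-04,
         4.91461740e-06],
       [ 8.96480414e-04, -2.68105315e-01,  9.63389192e-01,
        -1.66499927e-01],
       [ 0.00000000e+00,  0.00000000e+00,  0.00000000e+00,
         1.00000000e+00]])}
```

View pics/s.png

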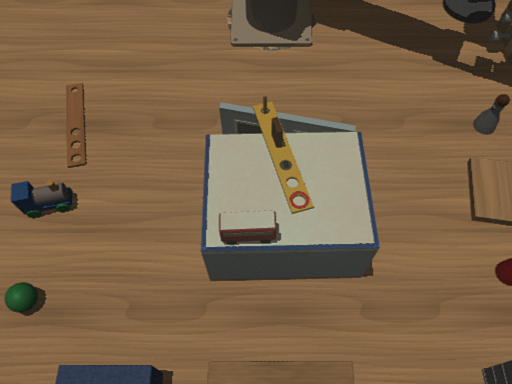

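View pics/t.png

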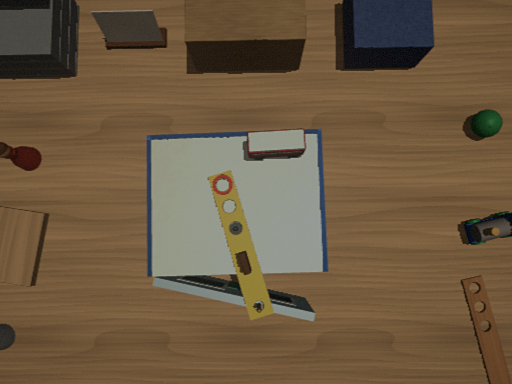

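The scene view shows the house roof with its front toward the robot, the post at (265,103), grip (279,132), pin (285,165), red ring (300,200) and bus (248,226). In the top view the red ring is at (222,184), the pin (236,229), the grip (243,262), the post (259,306) and the hinge at about (157,280). I'll zoom in for precise pixels.

```bash
cat > h.py <<'E'
from cell import manip, imaging
import cv2, numpy as np
from scipy.spatial.transform import Rotation as R
def cam(n):
    m=imaging.camera_model(n)
    if n=="wrist":
        o=manip.observe(); T=np.eye(4); w,x,y,z=o["eef_rot"]; T[:3,:3]=R.from_quat([x,y,z,w]).as_matrix(); T[:3,3]=o["eef_pos"]; m["T"]=T@m["T_tool_cam"]
    return m
def px2w(m,u,v,z):
    d=m["T"][:3,:3]@np.array([(u-m["cx"])/m["fx"],(v-m["cy"])/m["fy"],1]); o=m["T"][:3,3]
    return o+d*(z-o[2])/d[2]
def w2px(m,p):
    c=np.linalg.inv(m["T"])@np.append(p,1); return m["cx"]+m["fx"]*c[0]/c[2], m["cy"]+m["fy"]*c[1]/c[2]
E
python3 - <<'E'
from h import *
t=cv2.imread("pics/t.png"); s=cv2.imread("pics/s.png")
A=cv2.resize(t[165:325,195:315],None,fx=3.3,fy=3.3,interpolation=cv2.INTER_CUBIC)
B=cv2.resize(s[85:245,215:335],None,fx=3.3,fy=3.3,interpolation=cv2.INTER_CUBIC)
cv2.imwrite("pics/z.png",np.hstack([A,B]))
m=cam("top"); n=cam("scene")
for nm,I,c in(("top",t,m),("scene",s,n)):
    h=cv2.cvtColor(I,cv2.COLOR_BGR2HSV)
    y=cv2.inRange(h,(18,120,60),(32,255,255)); k,l,st,ce=cv2.connectedComponentsWithStats(y)
    i=1+np.argmax(st[1:,4]); pts=np.argwhere(l==i)[:,::-1].astype(np.float32)
    r=cv2.boxPoints(cv2.minAreaRect(pts)); print(nm,st[i],[px2w(c,*p,.166)[:2].round(4) for p in r])
print([px2w(m,*p,.16)[:2].round(4) for p in((148,136),(322,129),(327,271),(148,276))])
print("ring",px2w(m,222.5,184.5,.166),px2w(n,299.5,200.5,.166))
E
```

```text
top [ 208  171   66  150 2693] [array([0.6743, 0.0653]), array([0.6867, 0.0231]), array([ 0.4508, -0.0469]), array([ 0.4389, -0.0062])]
scene [ 252  101   62  112 1645] [array([ 0.4516, -0.0493]), array([ 0.4311, -0.0085]), array([0.6742, 0.0624]), array([0.6897, 0.0261])]
[array([0.7477, 0.1669]), array([ 0.756 , -0.1318]), array([ 0.5171, -0.1344]), array([0.5101, 0.1626])]
ring [0.6616583  0.03769914 0.166     ] [0.66233778 0.03896588 0.166     ]
```

View pics/z.png

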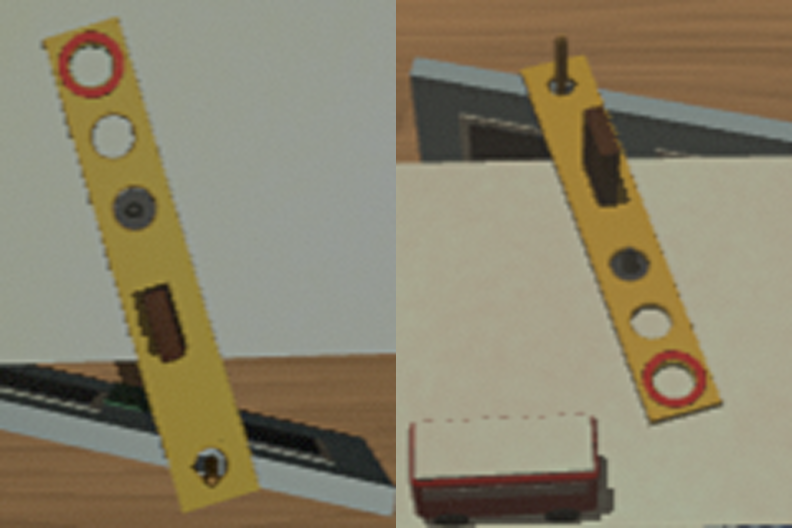

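The zoom shows the eye at top (258.9,305.3) and the ring at (222.6,184.7). The pin is at (235.6,228) and the grip's top is around (243,262).

```bash
python3 - <<'E'
from h import *
m=cam("top"); n=cam("scene")
tz=lambda u,v:(195+u/3.3,165+v/3.3); sz=lambda u,v:(215+(u-396)/3.3,85+v/3.3)
e=[px2w(m,*tz(211,463),.166),px2w(n,*sz(562,86),.166)]
r=[px2w(m,*tz(91,65),.166),px2w(n,*sz(674,381),.166)]
p=[px2w(m,*tz(134,209),.18),px2w(n,*sz(631,258),.18)]
print(e,r,p)
E=np.mean(e,0)[:2];Rr=np.mean(r,0)[:2];d=Rr-E;print("len",np.linalg.norm(d)); d/=np.linalg.norm(d)
a=np.degrees(np.arctan2(d[1],d[0])); print("ang",a)
mid=(E+Rr)/2; G=mid+d*(0-29)/1000; pin=mid+d*(57-29)/1000; print("grip",G,"hole0",pin)
y=np.radians(1.5); ps=np.array([.5136,.0141])+.075*np.array([np.cos(y),np.sin(y)]); print("pin from house",ps)
H=lambda t:np.array([[np.cos(y),-np.sin(y)],[np.sin(y),np.cos(y)]])@np.array([-np.sin(t),-np.cos(t)])*.18
E0=mid-d*.104
hin=E0-H(np.radians(14)); print("hinge",hin)
for t in range(14,48,3):
    P=hin+H(np.radians(t)); w=pin-P; L=np.linalg.norm(w); b=np.degrees(np.arctan2(w[1],w[0])); print(t,P.round(4),"L",L.round(4),"ang",b.round(1),"grip",(P+w/L*.075).round(4))
E
```

```text
[array([ 0.46300134, -0.02180218,  0.166     ]), array([ 0.46327244, -0.01989423,  0.166     ])] [array([0.6613241 , 0.03757162, 0.166     ]), array([0.66224737, 0.03851704, 0.166     ])] [array([0.58802451, 0.01498579, 0.18      ]), array([0.59367016, 0.01684107, 0.18      ])]
len 0.2071948184187665
ang 16.513275642864137
grip [5.34657451e-01 3.55173519e-04] hole0 [0.58930642 0.01655671]
pin from house [0.5885743  0.01606327]
hinge [0.50171004 0.15477064]
14 [ 0.4628 -0.021 ] L 0.132 ang 16.5 grip [5.347e-01 4.000e-04]
17 [ 0.4536 -0.0187] L 0.1402 ang 14.6 grip [5.262e-01 2.000e-04]
20 [ 0.4446 -0.0159] L 0.1483 ang 12.7 grip [5.178e-01 5.000e-04]
23 [ 0.4357 -0.0127] L 0.1563 ang 10.8 grip [0.5094 0.0013]
26 [ 0.4271 -0.009 ] L 0.1642 ang 9.0 grip [0.5012 0.0027]
29 [ 0.4186 -0.0049] L 0.1721 ang 7.2 grip [0.493  0.0045]
32 [ 4.104e-01 -3.000e-04] L 0.1797 ang 5.4 grip [0.485  0.0067]
35 [0.4024 0.0047] L 0.1873 ang 3.6 grip [0.4772 0.0094]
38 [0.3946 0.0101] L 0.1948 ang 1.9 grip [0.4696 0.0126]
41 [0.3872 0.0159] L 0.2021 ang 0.2 grip [0.4622 0.0161]
44 [0.3801 0.0221] L 0.2093 ang -1.5 grip [0.4551 0.0201]
47 [0.3733 0.0286] L 0.2163 ang -3.2 grip [0.4482 0.0244]
```

Call:
servo_tool(rows=[{"tx": -0.25,"ty": -0.2,"tz": -0.04,"wz": -38,"jaw": -1},{"tx": -0.25,"ty": -0.2,"tz": -0.04,"wz": -38,"jaw": -1},{"tx": -0.25,"ty": -0.2,"tz": -0.04,"wz": -38,"jaw": -1},{"tx": -0.25,"ty": -0.2,"tz": -0.04,"wz": -38,"jaw": -1},{"tx": -0.25,"ty": -0.2,"tz": -0.04,"wz": -38,"jaw": -1},{"tx": -0.25,"ty": -0.2,"tz": -0.04,"wz": -38,"jaw": -1},{"tx": -0.25,"ty": -0.2,"tz": -0.04,"wz": -38,"jaw": -1},{"tx": -0.25,"ty": -0.2,"tz": -0.04,"wz": -38,"jaw": -1},{"tx": -0.25,"ty": -0.2,"tz": -0.04,"wz": -38,"jaw": -1},{"tx": -0.25,"ty": -0.2,"tz": -0.04,"wz": -38,"jaw": -1}])

```text
validation failed for argument at $.ro...
```

```bash
cat >> h.py <<'E'
def delta(x,y,z,ang):  # tool y to point at ang+90 deg
    o=manip.observe(); w,a,b,c=o["eef_rot"]; M=R.from_quat([a,b,c,w]).as_matrix()
    t=np.radians(ang+90); Y=np.array([np.cos(t),np.sin(t),0]); Z=np.array([0,0,-1.]); G=np.column_stack([np.cross(Y,Z),Y,Z])
    print("t",o["time_s"],"pos",o["eef_pos"].round(4),"shift",(M.T@(np.array([x,y,z])-o["eef_pos"])).round(4),"turn",np.degrees(R.from_matrix(M.T@G).as_rotvec()).round(2),"yang",np.degrees(np.arctan2(M[1,1],M[0,1])).round(2)-90)
E
python3 -c "
from h import *
delta(.5347,.0004,.26,16.5)"
```

```text
t 0.1 pos [0.2177 0.5586 0.2177] shift [-0.4981 -0.4049 -0.0417] turn [ -0.09  -0.04 -37.8 ] yang -21.299999999999997
```

Call:
servo_tool(rows=[{"wx": 0,"wy": 0,"wz": -38,"tx": -0.25,"ty": -0.2,"tz": -0.04,"jaw": -1},{"wx": 0,"wy": 0,"wz": -38,"tx": -0.25,"ty": -0.2,"tz": -0.04,"jaw": -1},{"wx": 0,"wy": 0,"wz": -38,"tx": -0.25,"ty": -0.2,"tz": -0.04,"jaw": -1},{"wx": 0,"wy": 0,"wz": -38,"tx": -0.25,"ty": -0.2,"tz": -0.04,"jaw": -1},{"wx": 0,"wy": 0,"wz": -38,"tx": -0.25,"ty": -0.2,"tz": -0.04,"jaw": -1},{"wx": 0,"wy": 0,"wz": -38,"tx": -0.25,"ty": -0.2,"tz": -0.04,"jaw": -1},{"wx": 0,"wy": 0,"wz": -38,"tx": -0.25,"ty": -0.2,"tz": -0.04,"jaw": -1},{"wx": 0,"wy": 0,"wz": -38,"tx": -0.25,"ty": -0.2,"tz": -0.04,"jaw": -1},{"wx": 0,"wy": 0,"wz": -38,"tx": -0.25,"ty": -0.2,"tz": -0.04,"jaw": -1},{"wx": 0,"wy": 0,"wz": -38,"tx": -0.25,"ty": -0.2,"tz": -0.04,"jaw": -1}])

```text
time_s: 0.93
eef_pos: [0.3794, 0.2801, 0.2588]
eef_rot: [0.0, -0.143, 0.99, 0.0]
force: [0.3, 0.1, -0.5]
finger_gap: 1.001
gripper_force: 0.0
```

```bash
python3 -c "
from h import *
delta(.5347,.0004,.26,16.5)"
```

```text
t 0.9333 pos [0.3794 0.2801 0.2588] shift [-0.0699 -0.3122 -0.0012] turn [ 0.    0.03 -0.08] yang 16.42
```

Call:
servo_tool(rows=[{"wx": 0,"wy": 0,"wz": 0,"tx": -0.07,"ty": -0.312,"tz": 0,"jaw": -0.4},{"wx": 0,"wy": 0,"wz": 0,"tx": -0.07,"ty": -0.312,"tz": 0,"jaw": -0.4},{"wx": 0,"wy": 0,"wz": 0,"tx": -0.07,"ty": -0.312,"tz": 0,"jaw": -0.4},{"wx": 0,"wy": 0,"wz": 0,"tx": -0.07,"ty": -0.312,"tz": 0,"jaw": -0.4},{"wx": 0,"wy": 0,"wz": 0,"tx": -0.07,"ty": -0.312,"tz": 0,"jaw": -0.4},{"wx": 0,"wy": 0,"wz": 0,"tx": -0.07,"ty": -0.312,"tz": 0,"jaw": -0.4},{"wx": 0,"wy": 0,"wz": 0,"tx": -0.07,"ty": -0.312,"tz": 0,"jaw": -0.4},{"wx": 0,"wy": 0,"wz": 0,"tx": -0.07,"ty": -0.312,"tz": 0,"jaw": -0.4},{"wx": 0,"wy": 0,"wz": 0,"tx": -0.07,"ty": -0.312,"tz": 0,"jaw": -0.4},{"wx": 0,"wy": 0,"wz": 0,"tx": -0.07,"ty": -0.312,"tz": 0,"jaw": -0.4}], squeeze=30)

```text
time_s: 1.77
eef_pos: [0.535, 0.0035, 0.2575]
eef_rot: [-0.001, -0.145, 0.989, 0.001]
force: [-0.9, 0.8, 0.4]
finger_gap: 0.699
gripper_force: 0.0
```

```bash
python3 -c "
from h import *
delta(.5347,.0004,.18,16.5)
m=cam('wrist'); cv2.imwrite('pics/w1.png',imaging.grab_frame('wrist'))
for n,p in (('griptop',(.5347,.0004,.216)),('pin',(.589,.0163,.18)),('ring',(.6617,.038,.166)),('post',(.4628,-.021,.21))): print(n,w2px(m,p))
"
```

```text
t 1.7667 pos [0.535  0.0035 0.2575] shift [ 0.0011 -0.003   0.0775] turn [ 0.08 -0.1   0.13] yang 16.629999999999995
griptop (np.float64(253.5920906838018), np.float64(209.91917461566348))
pin (np.float64(253.8048378064531), np.float64(253.13074037792867))
ring (np.float64(254.10026323821762), np.float64(310.196377468848))
post (np.float64(253.4613381239147), np.float64(110.89603677668043))
```

View pics/w1.png

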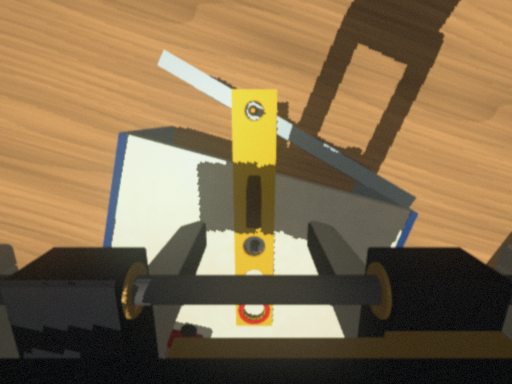

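The wrist view has the post at (253,110), the grip at (253,202), the pin at (254,245) and the ring at (253,310). The stay lies along the tool's axis as computed, so I'll go down and grasp.

Call:
servo_tool(rows=[{"wx": 0,"wy": 0,"wz": 0,"tx": 0,"ty": 0,"tz": 0.03,"jaw": -0.4},{"wx": 0,"wy": 0,"wz": 0,"tx": 0,"ty": 0,"tz": 0.06,"jaw": -0.4},{"wx": 0,"wy": 0,"wz": 0,"tx": 0,"ty": 0,"tz": 0.08,"jaw": -0.4},{"wx": 0,"wy": 0,"wz": 0,"tx": 0,"ty": 0,"tz": 0.08,"jaw": -0.2},{"wx": 0,"wy": 0,"wz": 0,"tx": 0,"ty": 0,"tz": 0.08,"jaw": 0.2},{"wx": 0,"wy": 0,"wz": 0,"tx": 0,"ty": 0,"tz": 0.08,"jaw": 0.5},{"wx": 0,"wy": 0,"wz": 0,"tx": 0,"ty": 0,"tz": 0.08,"jaw": 1},{"wx": 0,"wy": 0,"wz": 0,"tx": 0,"ty": 0,"tz": 0.08,"jaw": 1},{"wx": 0,"wy": 0,"wz": 0,"tx": 0,"ty": 0,"tz": 0.08,"jaw": 1},{"wx": 0,"wy": 0,"wz": 0,"tx": 0,"ty": 0,"tz": 0.08,"jaw": 1}], squeeze=30)

```text
time_s: 2.65
eef_pos: [0.5354, 0.0031, 0.1796]
eef_rot: [0.001, -0.145, 0.989, -0.0]
force: [0.1, -0.2, -0.4]
finger_gap: 0.246
gripper_force: 0.0
```

Call:
servo_tool(rows=[{"wx": 0,"wy": 0,"wz": 0,"tx": 0,"ty": 0,"tz": 0,"jaw": 1},{"wx": 0,"wy": 0,"wz": 0,"tx": 0,"ty": 0,"tz": 0,"jaw": 1},{"wx": 0,"wy": 0,"wz": 0,"tx": 0,"ty": 0,"tz": 0,"jaw": 1},{"wx": 0,"wy": 0,"wz": 0,"tx": 0,"ty": 0,"tz": 0,"jaw": 1},{"wx": 0,"wy": 0,"wz": 0,"tx": 0,"ty": 0,"tz": 0,"jaw": 1}])

```text
time_s: 3.07
eef_pos: [0.5351, 0.0029, 0.179]
eef_rot: [0.0, -0.145, 0.989, -0.0]
force: [-0.6, -1.3, 3.2]
finger_gap: 0.125
gripper_force: 30.0
```

Call:
servo_tool(rows=[{"wx": 0,"wy": 0,"wz": 0,"tx": 0,"ty": 0,"tz": -0.008,"jaw": 1},{"wx": 0,"wy": 0,"wz": 0,"tx": 0,"ty": 0,"tz": -0.016,"jaw": 1},{"wx": 0,"wy": 0,"wz": 0,"tx": 0,"ty": 0,"tz": -0.024,"jaw": 1},{"wx": 0,"wy": 0,"wz": 0,"tx": 0,"ty": 0,"tz": -0.03,"jaw": 1},{"wx": 0,"wy": 0,"wz": 0,"tx": 0,"ty": 0,"tz": -0.03,"jaw": 1},{"wx": 0,"wy": 0,"wz": 0,"tx": 0,"ty": 0,"tz": -0.03,"jaw": 1}])

```text
time_s: 3.57
eef_pos: [0.5353, 0.0031, 0.2094]
eef_rot: [0.001, -0.145, 0.989, -0.0]
force: [-0.0, 0.0, -0.6]
finger_gap: 0.126
gripper_force: 30.0
```

```bash
python3 -c "
from h import *
delta(.4551,.0201,.209,-1.5)
m=cam('wrist'); w=imaging.grab_frame('wrist'); s=imaging.grab_frame('scene')
cv2.imwrite('pics/w2.png',np.hstack([cv2.resize(w[60:340,130:380],None,fx=1.6,fy=1.6),cv2.resize(s[80:220,200:320],(384,448),interpolation=cv2.INTER_CUBIC)]))
for x,y,a in ((.5178,.0005,12.7),(.5012,.0027,9),(.485,.0067,5.4),(.4696,.0126,1.9)): delta(x,y,.209,a)
"
```

```text
t 3.5667 pos [0.5353 0.0031 0.2094] shift [0.072  0.0393 0.0003] turn [-1.00e-02  8.00e-02  1.82e+01] yang 16.700000000000003
t 3.6667 pos [0.5347 0.0032 0.2083] shift [ 0.017   0.0023 -0.0007] turn [ 0.01 -0.02  4.  ] yang 16.700000000000003
t 3.6667 pos [0.5347 0.0032 0.2083] shift [ 0.0323  0.0092 -0.0007] turn [ 0.01 -0.02  7.7 ] yang 16.700000000000003
t 3.6667 pos [0.5347 0.0032 0.2083] shift [ 0.0466  0.0177 -0.0007] turn [ 1.00e-02 -2.00e-02  1.13e+01] yang 16.700000000000003
t 3.6667 pos [0.5347 0.0032 0.2083] shift [ 0.0597  0.0278 -0.0007] turn [ 1.00e-02 -2.00e-02  1.48e+01] yang 16.700000000000003
```

View pics/w2.png

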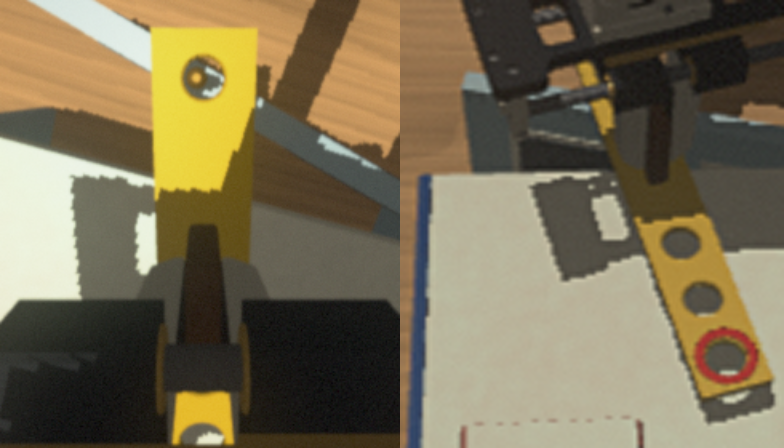

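The wrist crop shows the post tip at (196,77), still inside the eye. The scene crop shows all three holes clear of the pin, with the stay raised. Now I'll draw it out along the post's arc.

Call:
servo_tool(rows=[{"wx": 0,"wy": 0,"wz": 2,"tx": 0.0085,"ty": 0.001,"tz": 0,"jaw": 1},{"wx": 0,"wy": 0,"wz": 4,"tx": 0.017,"ty": 0.0025,"tz": 0,"jaw": 1},{"wx": 0,"wy": 0,"wz": 5.9,"tx": 0.0245,"ty": 0.0055,"tz": 0,"jaw": 1},{"wx": 0,"wy": 0,"wz": 7.7,"tx": 0.0325,"ty": 0.009,"tz": 0,"jaw": 1},{"wx": 0,"wy": 0,"wz": 9.5,"tx": 0.0395,"ty": 0.0135,"tz": 0,"jaw": 1},{"wx": 0,"wy": 0,"wz": 11.3,"tx": 0.0465,"ty": 0.0175,"tz": 0,"jaw": 1},{"wx": 0,"wy": 0,"wz": 13.1,"tx": 0.053,"ty": 0.0225,"tz": 0,"jaw": 1},{"wx": 0,"wy": 0,"wz": 14.8,"tx": 0.0595,"ty": 0.028,"tz": 0,"jaw": 1},{"wx": 0,"wy": 0,"wz": 16.5,"tx": 0.066,"ty": 0.033,"tz": 0,"jaw": 1},{"wx": 0,"wy": 0,"wz": 18.2,"tx": 0.0725,"ty": 0.039,"tz": 0,"jaw": 1}])

```text
time_s: 4.5
eef_pos: [0.4537, 0.0197, 0.2081]
eef_rot: [-0.0, 0.014, 1.0, 0.0]
force: [0.2, 1.1, -0.9]
finger_gap: 0.129
gripper_force: 30.0
```

Call:
servo_tool(rows=[{"wx": 0,"wy": 0,"wz": 0,"tx": 0,"ty": 0,"tz": 0,"jaw": 1},{"wx": 0,"wy": 0,"wz": 0,"tx": 0,"ty": 0,"tz": 0,"jaw": 1},{"wx": 0,"wy": 0,"wz": 0,"tx": 0,"ty": 0,"tz": 0,"jaw": 1}])

```text
time_s: 4.75
eef_pos: [0.4544, 0.0195, 0.2084]
eef_rot: [-0.0, 0.013, 1.0, -0.0]
force: [0.7, 0.8, -0.6]
finger_gap: 0.124
gripper_force: 30.0
```

```bash
python3 -c "
from h import *
delta(.454,.0198,.209,-1.5)
n=cam('scene');m=cam('wrist'); w=imaging.grab_frame('wrist'); s=imaging.grab_frame('scene')
cv2.imwrite('pics/s3.png',s)
cv2.imwrite('pics/w3.png',np.hstack([cv2.resize(w[60:340,130:380],None,fx=1.6,fy=1.6),cv2.resize(s[80:220,200:320],(384,448),interpolation=cv2.INTER_CUBIC)]))
f=lambda p:((p[0]-200)*3.2+400,(p[1]-80)*3.2)
o=manip.observe()['eef_pos']; a=np.radians(-1.5)
print('ring exp',f(w2px(n,(o[0]+.133*np.cos(a),o[1]+.133*np.sin(a),.196))),'pin exp tip',f(w2px(n,(.589,.0163,.18))),'foot',f(w2px(n,(.589,.0163,.16))))
"
```

```text
t 4.75 pos [0.4544 0.0195 0.2084] shift [ 0.0004  0.0003 -0.0006] turn [-0.01 -0.01  0.06] yang -1.4399999999999977
ring exp (np.float64(675.4925171031698), np.float64(241.21939020205264)) pin exp tip (np.float64(674.6854847918709), np.float64(259.1955621125125)) foot (np.float64(672.9050348043826), np.float64(278.02590574047434))
```

View pics/w3.png

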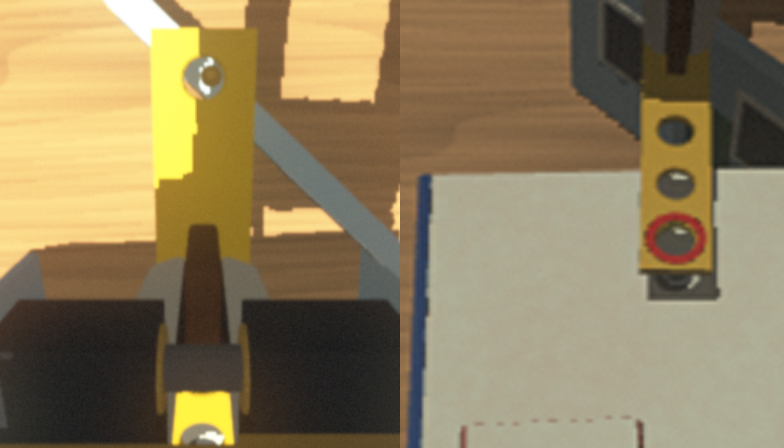

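The post sits in the eye at (211,75). The ring is at (677,238), where I expected (675,241) with the hole over the pin. I'll lower the stay.

Call:
servo_tool(rows=[{"wx": 0,"wy": 0,"wz": 0,"tx": 0,"ty": 0,"tz": 0.006,"jaw": 1},{"wx": 0,"wy": 0,"wz": 0,"tx": 0,"ty": 0,"tz": 0.012,"jaw": 1},{"wx": 0,"wy": 0,"wz": 0,"tx": 0,"ty": 0,"tz": 0.017,"jaw": 1},{"wx": 0,"wy": 0,"wz": 0,"tx": 0,"ty": 0,"tz": 0.022,"jaw": 1},{"wx": 0,"wy": 0,"wz": 0,"tx": 0,"ty": 0,"tz": 0.026,"jaw": 1},{"wx": 0,"wy": 0,"wz": 0,"tx": 0,"ty": 0,"tz": 0.029,"jaw": 1},{"wx": 0,"wy": 0,"wz": 0,"tx": 0,"ty": 0,"tz": 0.029,"jaw": 1},{"wx": 0,"wy": 0,"wz": 0,"tx": 0,"ty": 0,"tz": 0.029,"jaw": 1}])

```text
time_s: 5.52
eef_pos: [0.4543, 0.0197, 0.1795]
eef_rot: [-0.0, 0.013, 1.0, 0.0]
force: [0.1, 0.2, -0.5]
finger_gap: 0.127
gripper_force: 30.0
```

```bash
python3 -c "
from h import *
delta(.454,.0198,.179,-1.5); print(manip.observe()['force'],manip.observe()['wrist_torque'])
s=imaging.grab_frame('scene');t=imaging.grab_frame('top')
cv2.imwrite('pics/s4.png',np.hstack([cv2.resize(s[80:220,200:320],(384,448),interpolation=cv2.INTER_CUBIC),cv2.resize(t[195:335,180:300],(384,448),interpolation=cv2.INTER_CUBIC)]))"
```

```text
t 5.5167 pos [0.4543 0.0197 0.1795] shift [0.0003 0.0001 0.0005] turn [ 0. -0. -0.] yang -1.5
[ 0.11145871  0.22661023 -0.51097081] [ 0.00302493  0.03634788 -0.0418708 ]
```

View pics/s4.png

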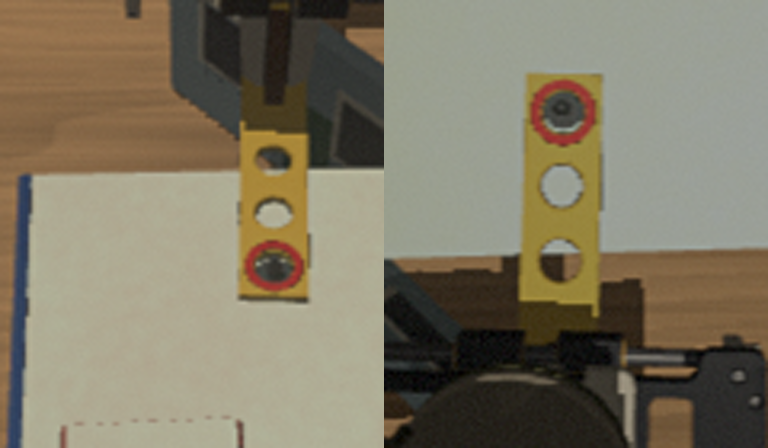

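The pin shows inside the red ring in both views: (273,266) in the left crop and (562,108) in the right. I'll settle the stay by 1 mm, release, and retreat straight up.

Call:
servo_tool(rows=[{"wx": 0,"wy": 0,"wz": 0,"tx": 0,"ty": 0,"tz": 0.001,"jaw": 1},{"wx": 0,"wy": 0,"wz": 0,"tx": 0,"ty": 0,"tz": 0.001,"jaw": 1},{"wx": 0,"wy": 0,"wz": 0,"tx": 0,"ty": 0,"tz": 0.001,"jaw": 0.6},{"wx": 0,"wy": 0,"wz": 0,"tx": 0,"ty": 0,"tz": 0.001,"jaw": 0.4},{"wx": 0,"wy": 0,"wz": 0,"tx": 0,"ty": 0,"tz": 0.001,"jaw": 0.2},{"wx": 0,"wy": 0,"wz": 0,"tx": 0,"ty": 0,"tz": 0.001,"jaw": 0},{"wx": 0,"wy": 0,"wz": 0,"tx": 0,"ty": 0,"tz": 0.001,"jaw": -0.2},{"wx": 0,"wy": 0,"wz": 0,"tx": 0,"ty": 0,"tz": 0.001,"jaw": -0.2}])

```text
time_s: 6.28
eef_pos: [0.4542, 0.0197, 0.1786]
eef_rot: [-0.0, 0.013, 1.0, 0.0]
force: [0.0, -0.5, -0.4]
finger_gap: 0.507
gripper_force: 0.0
```

Call:
servo_tool(rows=[{"wx": 0,"wy": 0,"wz": 0,"tx": 0,"ty": 0,"tz": -0.015,"jaw": -0.3},{"wx": 0,"wy": 0,"wz": 0,"tx": 0,"ty": 0,"tz": -0.035,"jaw": -0.3},{"wx": 0,"wy": 0,"wz": 0,"tx": 0,"ty": 0,"tz": -0.06,"jaw": -0.3},{"wx": 0,"wy": 0,"wz": 0,"tx": 0,"ty": 0,"tz": -0.09,"jaw": -0.3},{"wx": 0,"wy": 0,"wz": 0,"tx": 0,"ty": 0,"tz": -0.11,"jaw": -0.3},{"wx": 0,"wy": 0,"wz": 0,"tx": 0,"ty": 0.04,"tz": -0.11,"jaw": -0.3},{"wx": 0,"wy": 0,"wz": 0,"tx": 0,"ty": 0.08,"tz": -0.11,"jaw": -0.3},{"wx": 0,"wy": 0,"wz": 0,"tx": 0,"ty": 0.12,"tz": -0.11,"jaw": -0.3},{"wx": 0,"wy": 0,"wz": 0,"tx": 0,"ty": 0.16,"tz": -0.11,"jaw": -0.3},{"wx": 0,"wy": 0,"wz": 0,"tx": 0,"ty": 0.2,"tz": -0.11,"jaw": -0.3}])

```text
time_s: 7.12
eef_pos: [0.4593, 0.2214, 0.2888]
eef_rot: [0.0, 0.013, 1.0, 0.0]
force: [0.5, -1.0, 0.1]
finger_gap: 0.648
gripper_force: 0.0
```

```bash
python3 -c "
from h import *
o=manip.observe(); print(o['time_s'],o['eef_pos'],o['force'],o['finger_gap'])
s=imaging.grab_frame('scene');t=imaging.grab_frame('top')
cv2.imwrite('pics/s5.png',np.hstack([cv2.resize(s[70:260,190:390],(400,380),interpolation=cv2.INTER_CUBIC),cv2.resize(t[120:384,140:340],(400,528),interpolation=cv2.INTER_CUBIC)[:380]]) )
cv2.imwrite('pics/s5.png',np.hstack([cv2.resize(s[60:260,190:340],(390,520),interpolation=cv2.INTER_CUBIC),cv2.resize(t[170:370,160:310],(390,520),interpolation=cv2.INTER_CUBIC)]))"
```

```text
7.1167 [0.45926748 0.22140425 0.28882192] [ 0.48817533 -1.04079434  0.13095768] 0.6475451516299823
```

View pics/s5.png

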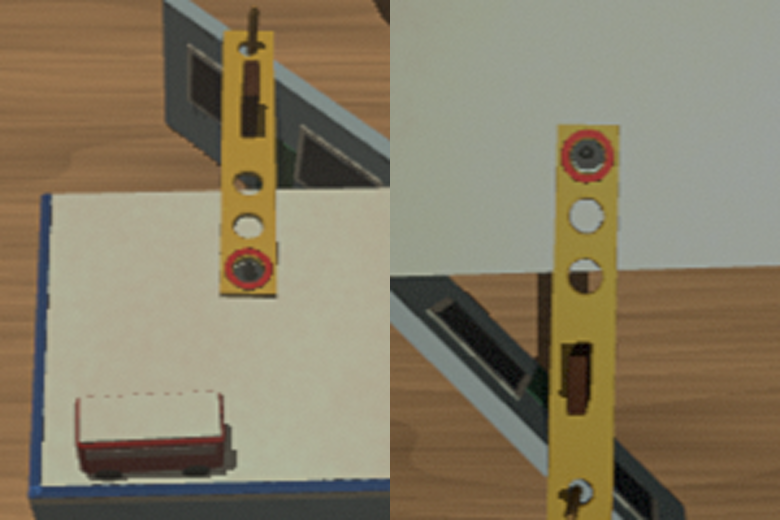

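The red ring is around the pin, at (247,268) left and (586,155) right. The post is still in the eye, the front is wide open, the bus hasn't moved and the gripper is clear. Handing in.

```bash
python3 -c "
from cell import manip
print(manip.close_job())"
```

```text
the job is handed in; nothing more can be done
None
```

The stay's red-ringed hole is now over the roof pin, its eye is still on the post, the front is swung wide open and the bus was not touched; the job was handed in after about 7 s of robot time.

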